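# Hold a flap's hinge leaf in line with the jamb for pinning

## Task

Pick up the small wooden flap whose hinge leaf has a single knuckle and bring it level to the jamb block, so that its knuckle sits centred between the jamb's two knuckles and the three holes line up in one straight bore that the hinge pin could be pushed through. Finish while still holding it there, steady and in the air, carried by the gripper alone and not leaning on the jamb. Go gently with the jamb and leave the other flap, the pin and the tools where they lie.

Things in the scene. Friction and masses are not known exactly. Their poses are not given: they have to be found in the camera images.
- jamb: wooden jamb block fixed to the desk by two small steel feet, 60 (x) x 130 (y) x 70 mm high, a 3 mm steel hinge leaf on top. Origin: centre of its underside, on the desk; z up. Two knuckles (tubes along y, 18 mm outside, 12 mm bore, 25 mm long) stand out before its -x face (towards the robot) at y = +-31.5 mm, with a 38 mm gap between them
- jamb_gap (a point): point on the bore axis of the jamb's knuckles, midway between the two: at (-44, 0, 71.5) mm in the jamb's frame; its axes are the jamb's, the bore axis is y
- flap: the wanted flap: wooden block, 70 (x) x 52 (y) x 26 mm thick, about 0.2 kg, flat on the desk, a 3 mm steel hinge leaf on top; grip it by its plain y ends. One knuckle (tube along y, 18 mm outside, 12 mm bore, 30 mm long) in mid-width beyond its +x edge. Origin: centre of the underside, z up. Lined up, its axes match the jamb's, its underside is 44 mm over the desk
- flap_bore (a point): middle of the bore of the flap's knuckle: at (49, 0, 27.5) mm in the flap's frame; the bore axis is the flap's y. The knuckle can be lowered from above into the jamb's gap; when lined up, 5 mm are free between the flap's wood and the jamb's knuckles, and 4 mm each side of its knuckle
- other_flap: a flap that does not fit: wooden block and leaf as the wanted one, same frame, but with two knuckles, each 14 mm long, at y = +-18 mm, with a 22 mm gap between them. The two flaps swap places. Leave it
- hinge_pin: steel hinge pin, 6 mm thick, 96 mm long along y with one end bent 25 mm towards +x into an L, lying on the desk; origin at the middle of the long leg, on the desk. Leave it
- screwdriver: blue-handled screwdriver, 22 x 165 x 22 mm (along y), lying on the desk; origin under its middle. Leave it
- sand_block: brown sanding block, 28 x 66 x 18 mm; origin under its middle. Leave it
- marker: white marker with a black cap, 14 x 125 x 14 mm (along y); origin under its middle. Leave it

How it is judged:
On the way:
1. the single-knuckle flap is lifted clear of the desk in the gripper (height (world z) of flap above 0.03 m and contact force between the fingers and flap above 2 N), for 0.2 s.
At the end, for the whole second after the job is handed in: gripper holds the flap (over 2 N), level within 0.15 rad, over 30 mm up, below 20 mm/s; its bore within 4 mm (5 mm along the axis) of the middle of the jamb's bore and parallel within 0.09 rad; under 1 N on the jamb; the five things to leave within 20 mm of their places (all of step 1 and x of flap_bore in the frame of jamb_gap between -0.004 and 0.004 m and y of flap_bore in the frame of jamb_gap between -0.005 and 0.005 m and z of flap_bore in the frame of jamb_gap between -0.004 and 0.004 m and angle between the y axis of flap and the y axis of jamb, either way round below 0.09 rad and angle between the z axis of flap and the z axis of jamb, either way round below 0.15 rad and angle between flap's own z axis and vertical below 0.15 rad and contact force between flap and jamb below 1 N and linear speed of flap below 0.02 m/s and distance of each of other_flap, hinge_pin, screwdriver, sand_block, marker from where it was at the start of the episode below 0.02 m); the arm keeps its last pose, push and grip.
It fails at once if the jamb is hit or pushed hard, by the flap (over 20 N) or by the gripper or arm (over 20 N) (contact force between any of flap, the arm, the fingers and jamb above 20 N).
It fails at once if the other flap, the pin, the screwdriver, the sanding block or the marker is moved by more than 20 mm (distance of any of other_flap, hinge_pin, screwdriver, sand_block, marker from where it was at the start of the episode above 0.02 m).
It also fails if it takes over 40 s, if anything falls off the work surface, if the arm or the gripper's body presses on something with over 40 N, if the wrist force passes 120 N, or if a joint passes its speed limit or range.

## Robot

A 6-joint arm with a two-finger parallel gripper is mounted at the origin on a cart in front of the work surface, level with it; the furniture and walls round the work are solid. World frame = base frame: x ahead of the robot, y to its left, z up, the work surface at z = 0. Lengths are in m, angles in rad, forces in N, time in s.
With the tool pointing down it reaches from about 0.375 to 0.9 m from the base axis. Payload 3.1 kg.
Tool frame: the origin (TCP) lies on the centre line of the jaws, within the pads' length; the fingertips stand 22 mm ahead of it and the grasp point (between the pads) lies 3 mm ahead of it; z points along the fingers, y is the line along which they close (so a half turn about z gives the same grasp; the last joint's range is limited). The gripper opens to 85 mm and grips with 20 to 120 N. Pads are 22 mm wide; open, the fingers measure 114 mm over their backs; the gripper's body (76 mm by 85 mm) begins 54 mm behind the grasp point. The pads swing forward as they close: fully open they stand 13 mm farther back than shut.
Start: joints at [1.091, 0.527, 1.433, -0, 1.181, -0.178], TCP at [0.185, 0.597, 0.253] pointing down, gripper open.
Joint ranges: [-3.08, 3.08], [-0.75, 2.2], [0.22, 2.44], [-1.43, 4.57], [0, 2.65], [-2.85, 2.85]. Speed limits (rad/s): [2.79, 2.79, 3.14, 3.14, 3.14, 3.14].

## Interface

Orientations are given as a unit quaternion [x, y, z, w].
In Python, from station import sense, eyes, job gives the robot as it stands.
- The arm moves only by the tool inch_along, called after "Emit:" as a command line: name --argument value ..., lists and objects as JSON in quotes. Schema: {"type":"object","properties":{"motion":{"type":"string"},"clamp_n":{"type":"number"},"only":{"type":"string"},"quiet":{"type":"boolean"},"lines":{"type":"string"}},"required":["motion"],"additionalProperties":false}. motion is a string of 1 to 20 rows, parted by semicolons, with the numbers parted by commas; each row has 5 numbers: dx, dy, dz in a scale on which 1.0 is 1000 mm, then a turn about the tool's z in shares of 90 degrees (1.0 is 90 degrees), then the opening from 0.0 (shut) to 1.0 (fully open); each row is the pose to reach, as a shift and turn from the pose commanded when the call began, along the tool's axes at that moment; what a row does not reach only later rows make up. A row lasts 1/10 s, in which the tool goes at most 0.05 m and 0.15 rad, less where a joint would pass 70% of its speed; a pose out of reach is approached as far as the arm can. The fingers move at their own pace and stop on an object; clamp_n is the grip in N (left out, the last holds). Time passes only in rows, so rows that do not move let the fingers close. The tool returns the time, the measured TCP pose, the force, the opening and the grip force at its end. only (a regular expression) keeps the lines of the reply that match it, lines (a string "A,B") keeps lines A to B, and quiet returns only ok. A shift or turn number past 1, either way, is cut back to 1. Input that does not fit is refused with a message, and nothing moves.
- sense(): the state, without advancing time (a new reading comes with each control period).
- eyes.snapshot(name): name is "side" or "top"; returns a dict with "pixels" (400x640x3 uint8, red, green, blue), "range_z" (400x640 float32, m along the optical axis (not along the pixel's ray), 0 where there is no reading), "fov_y" (degrees; the focal length in pixels is half the picture's height over the tangent of half this angle, whatever the lens; pixels are square), "cx", "cy" (the principal point, pixels), "R" (3x3) and "t" (3): a world point X has camera coordinates R X + t. Camera axes: x right, y down, z forward; pixel columns grow to the right and rows downward; lengths in m; the calibration is good to about 2 mm. A picture is of the moment at which its call begins.
- job.sign_off(): hands the job in; it is judged then, once.
The state is a dict: "t": time; "q": joint angles; "qd": joint speeds; "tau": joint torques, N m; "tcp_pos": TCP position; "tool_rot": TCP orientation; "force": force on the tool from outside, world axes, zero at the start; "ft_torque": the same for the moment, N m; "finger_gap": opening from 0.0 (shut) to 1.0 (fully open); "gripper_force": force on a finger pad.
Only numpy, scipy, OpenCV 4.12 (cv2) and the standard library are available. Lean on these libraries where they do the work, as an engineer would, in place of code of your own. Each camera call takes 0.05 s, during which the arm holds its last target. There are 200 camera calls.

## Working session

There is one attempt and no reset: what is moved stays moved. The work goes in short steps, Python scripts to look and compute and a tool call to move; the robot and the scene stay as the last step left them, time stands still between calls to the robot, and variables do not carry over. Pictures are saved under pics/ and viewed, at most 10 in all, crops included, and the job is handed in when it is done.

```bash
mkdir -p pics; cat > h.py <<'E'
import numpy as np, cv2
from station import sense, eyes, job
def snap(n):
    s=eyes.snapshot(n); s['f']=200/np.tan(np.radians(s['fov_y'])/2); s['R']=np.array(s['R']); s['t']=np.array(s['t']); return s
def cloud(s):
    v,u=np.mgrid[0:400,0:640]; z=s['range_z']
    c=np.stack([(u-s['cx'])/s['f']*z,(v-s['cy'])/s['f']*z,z],-1)
    return (c-s['t'])@s['R']   # world
def ray(s,u,v,h):
    d=np.array([(u-s['cx'])/s['f'],(v-s['cy'])/s['f'],1])@s['R']; o=-s['R'].T@s['t']
    return o+d*(h-o[2])/d[2]
def proj(s,X):
    c=s['R']@X+s['t']; return c[:2]/c[2]*s['f']+[s['cx'],s['cy']]
E
python3 - <<'E'
from h import *
for n in ("top","side"):
    s=snap(n); cv2.imwrite(f"pics/{n}0.png",s['pixels'][:,:,::-1]); np.save(f"{n}0.npy",s,allow_pickle=True)
    print(n,s['f'],s['cx'],s['cy'],-s['R'].T@s['t'],s['R'][2])
print(sense())
E
```

```text
top 436.9845959443 320.1471029476914 197.49933411681215 [0.27761998 0.01822056 1.08172275] [ 0.20676452 -0.00121631 -0.97838998]
side 510.7094563669115 317.7579833026977 205.32578085363377 [0.55980535 1.04227991 0.48996721] [-0.060615   -0.92469074 -0.37586282]
{'t': 0.1, 'q': array([ 1.09150804e+00,  5.28359034e-01,  1.43377867e+00,  2.94050052e-05,
        1.18136927e+00, -1.78484675e-01]), 'qd': array([ 0.00058961, -0.00335295, -0.00364974, -0.00058052, -0.00177134,
       -0.00078601]), 'tau': array([-3.43951097e-04, -4.43306565e+01, -1.78586233e+01, -2.20489783e-04,
        3.92514310e-03, -2.53557815e-06]), 'tcp_pos': array([0.18485762, 0.5964161 , 0.25243869]), 'tool_rot': array([ 1.49840876e-01,  9.88709662e-01, -9.01463497e-04, -3.22018852e-04]), 'force': array([-0.66674328, -0.30617929,  0.52283228]), 'ft_torque': array([ 0.0275722 ,  0.03657637, -0.00554845]), 'gripper_force': 0.0, 'finger_gap': 1.001383378264726}
```

View pics/top0.png

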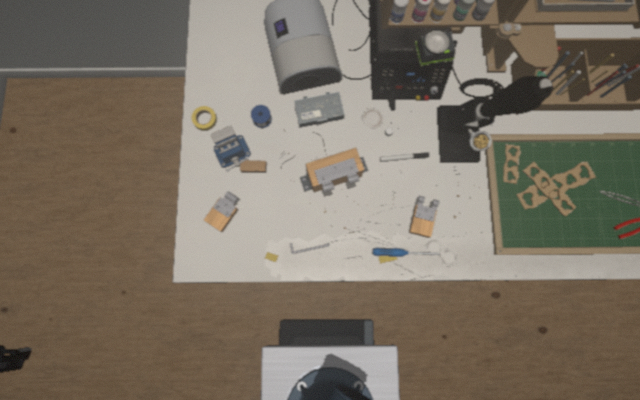

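View pics/side0.png

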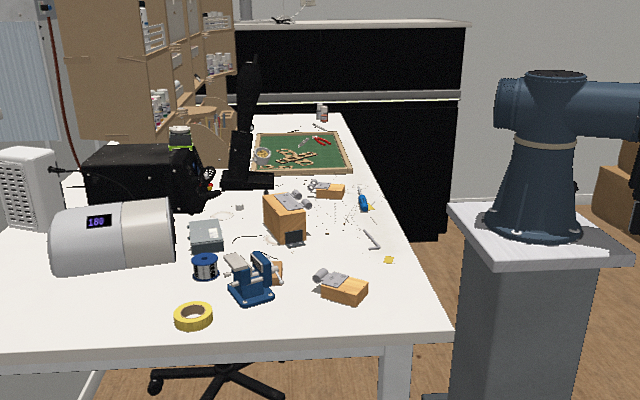

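The top view shows the jamb at (335,170), one flap at (222,211) and another at (425,217), the pin at (308,246) and the screwdriver at (405,253). I'll enlarge the flaps and the jamb.

```bash
python3 - <<'E'
from h import *
s=np.load("top0.npy",allow_pickle=True).item(); p=s['pixels'][:,:,::-1]
c=lambda x,y,w,h,k:cv2.resize(p[y:y+h,x:x+w],None,fx=k,fy=k,interpolation=cv2.INTER_CUBIC)
a=np.hstack([c(195,185,50,50,8),c(400,190,50,50,8)]); b=c(290,138,100,60,4); 
b=cv2.copyMakeBorder(b[:200],0,0,0,400,cv2.BORDER_CONSTANT)
cv2.imwrite("pics/crop1.png",np.vstack([a,b[:, :800]]))
hsv=cv2.cvtColor(p.copy(),cv2.COLOR_BGR2HSV); W=cloud(s)
for n,(x0,y0,x1,y1) in dict(left=(200,185,245,235),right=(405,190,445,240),jamb=(295,145,372,195)).items():
    w=W[y0:y1,x0:x1]; h=w[...,2]
    zs=h[h>0.012]; print(n,np.histogram(zs,bins=np.arange(.01,.1,.01)))
    for lo,hi in ((.015,.05),(.055,.1)):
        m=(h>lo)&(h<hi)
        if m.sum()>20:
            r=cv2.minAreaRect((w[m][:,:2]*1000).astype(np.float32)); print(lo,m.sum(),r, np.median(h[m]))
    m=cv2.inRange(hsv[y0:y1,x0:x1],(8,90,90),(25,255,255)); print('wood px',(m>0).sum(), w[m>0].mean(0))
E
```

```text
left (array([ 23, 435, 293,   5,   0,   0,   0,   0]), array([0.01, 0.02, 0.03, 0.04, 0.05, 0.06, 0.07, 0.08, 0.09]))
0.015 751 ((471.0934753417969, 255.46205139160156), (53.81615447998047, 93.04890441894531), 55.9191780090332) 0.02916701373654858
wood px 300 [0.44781811 0.26933277 0.02770976]
right (array([ 26, 410, 325,   6,   0,   0,   0,   0]), array([0.01, 0.02, 0.03, 0.04, 0.05, 0.06, 0.07, 0.08, 0.09]))
0.015 761 ((452.8062438964844, -237.66311645507812), (53.18183517456055, 92.66234588623047), 75.68956756591797) 0.02952615757713515
wood px 314 [ 0.42551516 -0.22790215  0.03123702]
jamb (array([  26,   31,   47,   35,   36,  165, 1268,   98]), array([0.01, 0.02, 0.03, 0.04, 0.05, 0.06, 0.07, 0.08, 0.09]))
0.015 132 ((540.7042236328125, -16.27167510986328), (141.37339782714844, 52.19983673095703), 84.76469421386719) 0.03238464980065495
0.055 1549 ((556.7415161132812, -22.17058563232422), (82.78377532958984, 130.4613037109375), 18.755136489868164) 0.07349728972250795
wood px 543 [ 0.57532581 -0.01159661  0.07165318]
```

View pics/crop1.png

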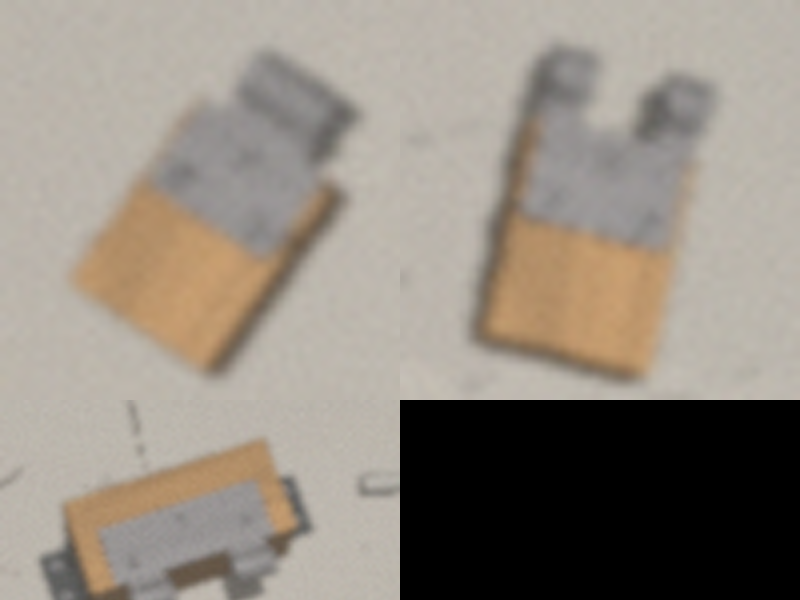

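The crops show that the left flap has the single knuckle, so it is the wanted one. The right flap has two. The measured sizes of 93x53 and 83x130 mm match the 93x52 and 83x130 expected. I'll cross-check with the side camera.

```bash
cat >> h.py <<'E'
from scipy.spatial.transform import Rotation
def rect(w,yaw0):
    """oriented bounding box; returns yaw(deg) nearest yaw0, extents and centre in xy (mm)"""
    c,(a,b),ang=cv2.minAreaRect((w[:,:2]*1000).astype(np.float32))
    k=np.round((yaw0-ang)/90); ang+=90*k
    return ang,((a,b) if k%2==0 else (b,a)),np.array(c)
def totool(world,st=None):
    return Rotation.from_quat((st or sense())['tool_rot']).inv().apply(world)
E
python3 - <<'E'
from h import *
for n in("top","side"):
    s=np.load(n+"0.npy",allow_pickle=True).item(); W=cloud(s); W=W.reshape(-1,3)
    for nm,c,r,lo,hi,y0 in(("flap",(.466,.258),.06,.018,.045,-34),("jamb",(.557,-.022),.085,.06,.09,19)):
        m=(np.hypot(*(W[:,:2]-c).T)<r)&(W[:,2]>lo)&(W[:,2]<hi)&(s['range_z'].ravel()>0)
        a,e,ce=rect(W[m],y0); off={'flap':-11.5,'jamb':11.5}[nm]; t=np.radians(a)
        print(n,nm,m.sum(),a,e,ce,'origin',ce+off*np.array([np.cos(t),np.sin(t)]),np.percentile(W[m][:,2],[50,98]))
print(totool([.4633-.1849,.2608-.5964,0]))
E
```

```text
top flap 742 -34.0808219909668 (93.04890441894531, 53.81615447998047) [471.09347534 255.46205139] origin [461.56862397 261.90621204] [0.02921545 0.03872343]
top jamb 1531 18.428342819213867 (82.77951049804688, 130.35597229003906) [556.89385986 -22.18478394] origin [567.80413701 -18.54942252] [0.07355049 0.08253923]
side flap 982 -33.09082794189453 (93.0706558227539, 55.35261154174805) [473.78036499 261.6293335 ] origin [464.14559453 267.90796377] [0.02661456 0.03611757]
side jamb 945 17.468685150146484 (83.55731964111328, 133.98960876464844) [558.74273682 -16.83506775] origin [569.71237014 -13.38294596] [0.07040762 0.07996157]
[-3.65336394e-01 -2.38040209e-01  3.13358377e-04]
```

Both views agree on the jamb-to-flap offset to about 1 mm; only a common camera offset of a few mm differs. Now I'll move above the flap.

The rows are not in the units I measure in: turns go in shares of 90 degrees. I convert before sending: 0.25 rad / 1.5708 = 0.1592.

Emit:
inch_along --motion "-0.04,-0.025,0,0.0191,1;-0.08,-0.05,0,0.0382,1;-0.12,-0.075,0,0.0573,1;-0.16,-0.1,0,0.0764,1;-0.2,-0.13,0,0.1019,1;-0.24,-0.155,0,0.121,1;-0.28,-0.18,0,0.1401,1;-0.32,-0.205,0.02,0.1592,1;-0.35,-0.225,0.05,0.1783,1;-0.365,-0.235,0.09,0.1821,1;-0.365,-0.235,0.12,0.1821,1;-0.365,-0.235,0.14,0.1821,1;-0.365,-0.235,0.14,0.1821,1;-0.365,-0.235,0.14,0.1821,1" --clamp_n 60

```text
t: 1.5
tcp_pos: [0.4641, 0.2643, 0.1132]
tool_rot: [0.289, 0.957, -0.0, -0.0]
force: [-0.3, 0.3, 0.8]
finger_gap: 1.001
gripper_force: 0.0
```

```bash
python3 - <<'E'
from h import *
s=snap("side"); cv2.imwrite("pics/side1.png",cv2.resize(s['pixels'][180:330,240:440,::-1],None,fx=4,fy=4,interpolation=cv2.INTER_CUBIC))
E
```

```text
(no output)
```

View pics/side1.png

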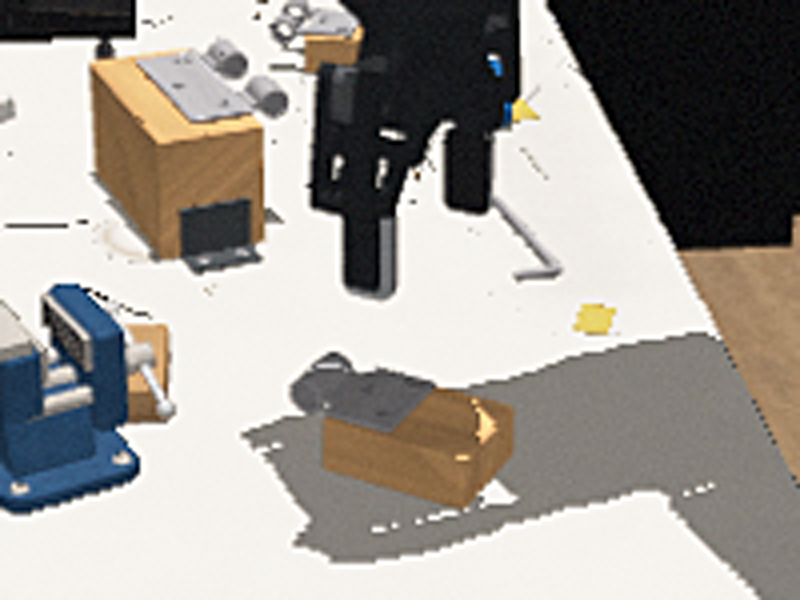

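The gripper's fingers at crop (370,250) and (470,170) hang on either side of the flap at (420,430), along its y direction. Clear to descend and grip.

Emit:
inch_along --motion "0,0,0.03,0,1;0,0,0.06,0,1;0,0,0.08,0,1;0,0,0.087,0,1;0,0,0.087,0,1;0,0,0.087,0,1"

```text
t: 2.15
tcp_pos: [0.4651, 0.2648, 0.0276]
tool_rot: [0.289, 0.957, 0.001, 0.001]
force: [0.1, 0.9, 0.4]
finger_gap: 1.001
gripper_force: 0.0
```

Emit:
inch_along --motion "0,0,0,0,0.5;0,0,0,0,0.4;0,0,0,0,0.3;0,0,0,0,0.3;0,0,0,0,0.3;0,0,0,0,0.3;0,0,0,0,0.3;0,0,0,0,0.3" --clamp_n 60

```text
t: 2.95
tcp_pos: [0.4648, 0.2646, 0.0275]
tool_rot: [0.289, 0.957, 0.001, 0.001]
force: [-0.6, 0.4, 5.5]
finger_gap: 0.588
gripper_force: 64.2
```

Converted, -0.9 rad / 1.5708 = -0.573.

Emit:
inch_along --motion "0,0,-0.02,0,0.3;0,0,-0.05,0,0.3;0,0,-0.08,0,0.3;-0.02,-0.02,-0.1,-0.0318,0.3;-0.04,-0.05,-0.1,-0.0955,0.3;-0.06,-0.08,-0.1,-0.1592,0.3;-0.08,-0.11,-0.1,-0.2228,0.3;-0.1,-0.14,-0.1,-0.2865,0.3;-0.12,-0.165,-0.1,-0.3501,0.3;-0.14,-0.19,-0.1,-0.4138,0.3;-0.16,-0.215,-0.1,-0.4775,0.3;-0.175,-0.235,-0.1,-0.5284,0.3;-0.185,-0.2475,-0.1,-0.573,0.3;-0.185,-0.2475,-0.1,-0.573,0.3;-0.185,-0.2475,-0.1,-0.573,0.3;-0.185,-0.2475,-0.1,-0.573,0.3"

```text
t: 4.55
tcp_pos: [0.4805, -0.0433, 0.1262]
tool_rot: [-0.156, 0.988, 0.0, -0.001]
force: [-0.3, 0.1, -2.3]
finger_gap: 0.597
gripper_force: 63.7
```

```bash
cat > m.py <<'E'
from h import *
import sys
for n in("side","top"):
    s=snap(n); cv2.imwrite(f"pics/{n}_{sys.argv[1]}.png",cv2.resize(s['pixels'][:,:,::-1][(120 if n=='top' else 160):][:130,(200 if n=='side' else 260):][:, :180],None,fx=4,fy=4,interpolation=cv2.INTER_CUBIC)); np.save(f"{n}_{sys.argv[1]}.npy",s,allow_pickle=True)
E
python3 m.py a
```

```text
(no output)
```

View pics/side_a.png

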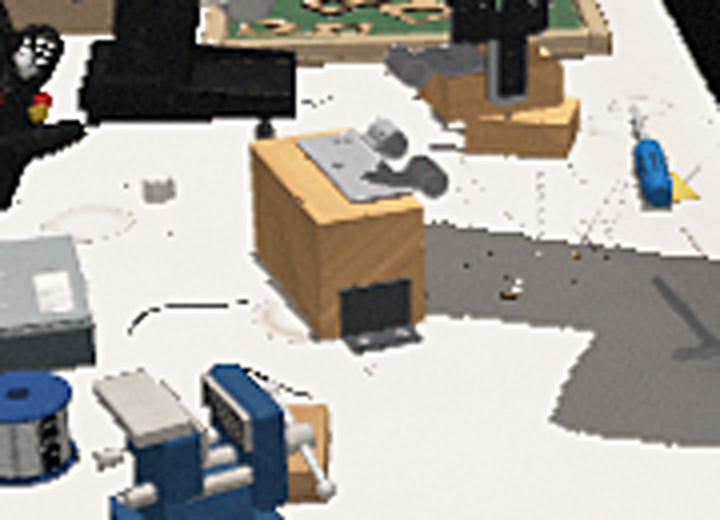

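View pics/top_a.png

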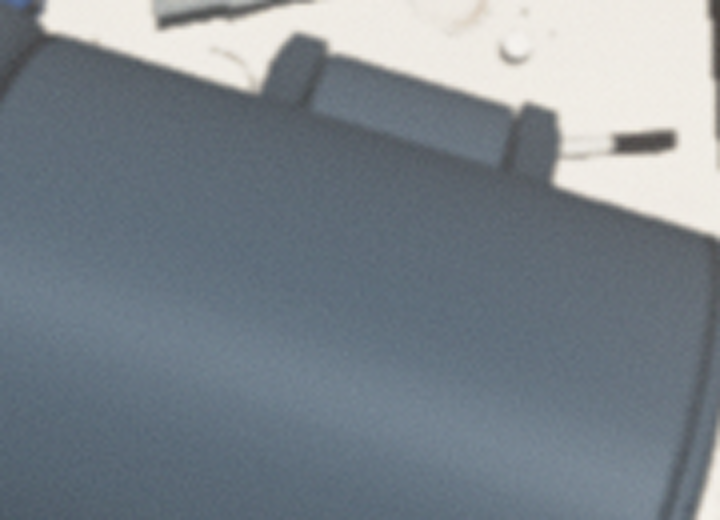

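The top camera is blocked by the arm. In the side crop the flap is held at (490,75) with its knuckle at (435,65), well above the jamb (knuckles at (385,135) and (425,175)). I'll measure the flap relative to the jamb in the side cloud.

```bash
cat > rel.py <<'E'
from h import *
import sys
s=np.load(f"side_{sys.argv[1]}.npy",allow_pickle=True).item()
W=cloud(s).reshape(-1,3)*1000; ok=s['range_z'].ravel()>0
hsv=cv2.cvtColor(s['pixels'],cv2.COLOR_RGB2HSV).reshape(-1,3)
t=np.radians(18.); R=np.array([[np.cos(t),np.sin(t)],[-np.sin(t),np.cos(t)]])
def J(W): return np.c_[(W[:,:2]-[569.7,-13.4])@R.T,W[:,2]]
P=J(W); 
def fit(P,dep):  # plane fit, coordinate dep as function of others
    o=[i for i in range(3) if i!=dep]; m=np.ones(len(P),bool)
    for _ in range(5):
        A=np.c_[P[:,o],np.ones(len(P))]; c=np.linalg.lstsq(A[m],P[m,dep],rcond=None)[0]; r=P[:,dep]-A@c; m=abs(r)<2.5*np.std(r[m])+.1
    return c,m.sum(),np.std(r[m]),P[m].mean(0).round(1)
wood=(hsv[:,0]>8)&(hsv[:,0]<25)&(hsv[:,1]>90)
grey=(hsv[:,1]<60)&(hsv[:,2]>50)
zt=float(sys.argv[2])  # expected flap underside
box=lambda a,b,c,d,e,f:ok&(P[:,0]>a)&(P[:,0]<b)&(P[:,1]>c)&(P[:,1]<d)&(P[:,2]>e)&(P[:,2]<f)
np.set_printoptions(precision=3,suppress=True)
m=wood&box(-140,-50,10,40,zt+2,zt+25); print('flap +y face',m.sum(),fit(P[m],1))
m=wood&box(-35,35,50,80,10,60); print('jamb +y face',m.sum(),fit(P[m],1))
m=grey&box(-105,-62,-35,30,zt+26,zt+34); print('flap leaf',m.sum(),fit(P[m],2))
m=grey&box(-20,20,-60,60,68,80); print('jamb leaf',m.sum(),fit(P[m],2))
def knuckle(m):
    q=P[m]; print(len(q),'y',np.percentile(q[:,1],[2,98]),'x',np.percentile(q[:,0],[1,99]),'z',np.percentile(q[:,2],[1,99]))
    # circle fit x,z with radius 9
    from scipy.optimize import least_squares
    k=least_squares(lambda p:np.hypot(q[:,0]-p[0],q[:,2]-p[1])-9,[q[:,0].mean(),q[:,2].mean()-5],loss='soft_l1'); print('   axis x,z',k.x,'rms',np.std(k.fun))
print('flap kn');knuckle(grey&box(-57,-25,-30,30,zt+14,zt+45))
print('jamb kn+');knuckle(grey&box(-60,-38,12,52,55,90))
print('jamb kn-');knuckle(grey&box(-60,-38,-52,-12,55,90))
E
python3 rel.py a 98; python3 -c "
from h import *
s=sense();print(s['tcp_pos'],s['tool_rot'])"
```

```text
flap +y face 235 (array([-0.01 , -0.006, 25.958]), np.int64(213), np.float64(1.6942627160414505), array([-92.1,  26.2, 110.8]))
jamb +y face 442 (array([-0.005,  0.004, 63.496]), np.int64(410), np.float64(1.6948105408417846), array([ 1.5, 63.7, 40.4]))
flap leaf 96 (array([  0.011,  -0.   , 128.408]), np.int64(93), np.float64(0.8397410893919838), array([-76.4,   2.5, 127.5]))
jamb leaf 189 (array([ 0.022,  0.001, 73.013]), np.int64(185), np.float64(0.7668579809404931), array([-7.3,  3.7, 72.9]))
flap kn
89 y [-11.96   17.318] x [-55.144 -36.376] z [119.173 135.38 ]
   axis x,z [-45.359 126.407] rms 1.3462080595231523
jamb kn+
67 y [20.367 44.436] x [-53.033 -38.168] z [63.05 81.11]
   axis x,z [-43.206  71.821] rms 1.3689921279811135
jamb kn-
62 y [-43.935 -17.624] x [-52.449 -38.215] z [64.507 81.196]
   axis x,z [-42.836  71.716] rms 1.607316536237787
[ 0.48071537 -0.04320014  0.12627317] [-1.56418461e-01  9.87690807e-01  2.03413865e-04 -3.06851904e-04]
```

Emit:
inch_along --motion "-0.0023,-0.0017,0.01,0,0.3;-0.0023,-0.0017,0.02,0,0.3;-0.0023,-0.0017,0.03,0,0.3;-0.0023,-0.0017,0.034,0,0.3;-0.0023,-0.0017,0.034,0,0.3;-0.0023,-0.0017,0.034,0,0.3;-0.0023,-0.0017,0.034,0,0.3"

```text
t: 5.35
tcp_pos: [0.4841, -0.0452, 0.0925]
tool_rot: [-0.156, 0.988, -0.0, 0.0]
force: [-0.2, 0.7, -3.1]
finger_gap: 0.592
gripper_force: 63.7
```

```bash
python3 m.py b; python3 rel.py b 64.5
```

```text
flap +y face 208 (array([-0.006,  0.   , 22.64 ]), np.int64(195), np.float64(1.7782468810898355), array([-89.7,  23.2,  77.9]))
jamb +y face 453 (array([-0.004,  0.025, 62.575]), np.int64(423), np.float64(1.8206378357103656), array([ 1.1, 63.6, 40.5]))
flap leaf 99 (array([ 0.024, -0.015, 95.452]), np.int64(95), np.float64(0.8328366497862266), array([-74.9,  -0.5,  93.7]))
jamb leaf 190 (array([-0.003,  0.001, 72.824]), np.int64(187), np.float64(0.7808776596786507), array([-7.4,  3.4, 72.8]))
flap kn
111 y [-17.446  28.703] x [-56.429 -33.267] z [ 78.672 101.612]
   axis x,z [-42.915  92.397] rms 2.4293326422592436
jamb kn+
71 y [15.126 45.409] x [-56.909 -38.255] z [64.156 87.901]
   axis x,z [-42.763  71.887] rms 2.2893356733726398
jamb kn-
43 y [-45.18 -16.92] x [-57.356 -38.061] z [63.726 85.711]
   axis x,z [-47.771  74.553] rms 2.204781654142101
```

The x offset is about 0, y is about -1.3 mm, and 20.8 mm of descent is left. I'll lower it gently.

Emit:
inch_along --motion "0,0.0012,0,0,0.3;0,0.0012,0.004,0,0.3;0,0.0012,0.008,0,0.3;0,0.0012,0.012,0,0.3;0,0.0012,0.016,0,0.3;0,0.0012,0.0195,0,0.3;0,0.0012,0.0208,0,0.3;0,0.0012,0.0208,0,0.3;0,0.0012,0.0208,0,0.3;0,0.0012,0.0208,0,0.3;0,0.0012,0.0208,0,0.3"

```text
t: 6.55
tcp_pos: [0.4836, -0.044, 0.0717]
tool_rot: [-0.156, 0.988, -0.0, 0.0]
force: [-0.0, -0.0, -3.0]
finger_gap: 0.597
gripper_force: 63.7
```

```bash
python3 m.py c; python3 rel.py c 44;python3 -c "
from h import *
s=sense();print(s['tcp_pos'],s['tool_rot'])"
```

```text
flap +y face 177 (array([ 0.002,  0.022, 23.282]), np.int64(173), np.float64(1.734495739976483), array([-91.2,  24.4,  56.3]))
jamb +y face 446 (array([-0.004, -0.008, 63.878]), np.int64(411), np.float64(1.5940007587373854), array([ 0.7, 63.5, 40.6]))
flap leaf 93 (array([-0.008, -0.007, 72.471]), np.int64(91), np.float64(0.7376913585595707), array([-74.8,   1. ,  73. ]))
jamb leaf 189 (array([-0.004, -0.   , 72.817]), np.int64(187), np.float64(0.7886535733835854), array([-7.3,  2.8, 72.8]))
flap kn
138 y [-26.787  28.237] x [-56.413 -25.561] z [67.231 81.044]
   axis x,z [-42.375  71.179] rms 2.9327417866473673
jamb kn+
72 y [12.661 45.333] x [-57.359 -38.092] z [63.468 81.022]
   axis x,z [-42.931  71.432] rms 1.9735214881006589
jamb kn-
34 y [-43.062 -14.041] x [-58.371 -38.316] z [71.266 80.937]
   axis x,z [-45.661  71.417] rms 1.2056944284601232
[ 0.48355553 -0.04397586  0.07163686] [-1.55970791e-01  9.87761658e-01 -6.84436767e-05  1.22725027e-04]
```

View pics/side_c.png

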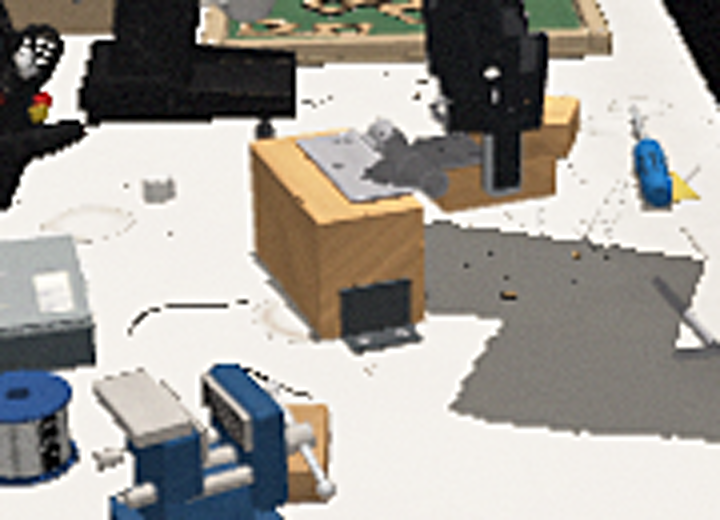

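In the side crop the flap's knuckle sits between the jamb's two at about (410,165), and there is still desk visible below the flap. Residuals are about x 0.2, y 0.1 and z 0.2 mm. The force is unchanged from free carrying, so there is no contact.

```bash
python3 -c "
from station import job
print(job.sign_off())"
```

```text
the job is handed in; nothing more can be done
None
```

I handed the job in with the single-knuckle flap held in the air, its knuckle centred between the jamb's two: by my measurements the bores line up within about 0.5 mm and the flap isn't touching the jamb, but no verdict came back.

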